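# Pin and clamp a link in the laser marking jig

### The job

Get the brass link ready for laser marking: take the pin with the red grip out of the grey holder and push it down through the fork and the link's eye until its head sits fully home on the fork. Then swing the red-handled toggle clamp over centre so that it holds the link down. Leave the blue pin and everything else on the table where they are.

Things in the scene. Friction and masses are not known exactly. Their poses are not given: they have to be found in the camera images.
- jig: Marking jig fixed to the table. Aluminium base 200 x 260 x 12 mm (local x, y, z), origin at its underside's centre, z up. The link lies along local y at x 0, between steel guides (tops at z 58 mm). Blue fork at local y +75 mm, web on its +y side. The toggle clamp stands on the +x side of the link at y -15 mm.
- fork_mouth (a point): Centre of the fork's vertical pin hole on the upper tine's top face, 74.5 mm above the table (jig x 0, y +75 mm); axes as the jig, z up. Hole 18 mm, 2 mm chamfer. Tines 50 x 50 mm: upper z 56.5 to 74.5 mm, slot 42 to 56.5, lower 12 to 42. The pin goes straight down.
- pin: The pin to use, red grip. Origin on its axis at the underside of its head, z up. Shank 16 mm diameter, z -56 to 0 mm, the last 10 mm tapering to 8 mm; steel head 38 mm diameter, z 0 to 6 mm; red cylindrical grip 24 mm diameter, z 6 to 46 mm. 0.16 kg. Stands in one of the holder's two holes (which one varies), head on the holder's top.
- blue_pin: Pin of another jig, blue grip: same head and grip, shank 24 mm, too thick for this fork. Stands in the other hole of the holder; leave it.
- holder: Grey pin holder fixed to the table, 70 x 180 x 64 mm (x, y, z), origin at the centre of its underside; two vertical 27 mm holes at local y -50 and +50 mm.
- link: Loose flat brass link, 44 wide x 188 long x 12 mm thick, 0.35 kg, lying level in the jig, top 54 mm above the table. Origin on the axis of its eye (19 mm hole), at its underside; it runs from local y +22 to -166 mm. The eye is already in the fork's slot, aligned to about 2 mm; the pin's taper draws it true.
- clamp (a joint): Toggle clamp angle, rad. 0 = closed, arm level, rubber foot on the link; 1.57 = arm straight up, dead centre; 1.85 = fully open, leaning back on its stop (as at the start). The arm is heavy (0.42 kg): past dead centre it drops by itself, damped, onto the link; about 2 N at the handle moves it.
- clamp_pivot (a point): Pivot of the clamp arm, 75 mm above the table at local x +60, y -15 mm of the jig; the axis is the jig's y. This frame turns with the arm: its -x points along the arm to the handle.
- clamp_handle (a point): Middle of the clamp's red round handle (22 mm diameter, 89 to 161 mm from the pivot), 135 mm from the pivot. Arm 18 mm wide, 12 mm thick; rubber foot 60 mm from the pivot. Closed, the handle lies level on the jig's -x side, 75 mm above the table; to close, push it from the +x side towards -x.
- tray: White plastic tray of finished black rings, 220 x 200 x 45 mm, origin under its centre; bystander.
- carton: Closed cardboard box 100 x 130 x 70 mm, origin under its centre; bystander.
- caliper: Steel caliper with black slide lying flat, 160 mm long, up to 14 mm thick; bystander.
There are look-alikes about, which are no part of the job. There is more than one size of the link; the one meant has the size given above. Leave any purple look-alike of the pin alone.

How it is judged:
By the outcome, as a careful person would: the job done as asked, in the order asked, and still so for the second after the job is handed in, with the robot touching nothing.
It also fails if it takes over 58 s, if anything falls off the work surface, if the arm or the gripper's body presses on something with over 40 N, if the wrist force passes 120 N, or if a joint passes its speed limit or range.

### The arm

A 6-joint arm with a two-finger parallel gripper is mounted at the origin on the work surface. World frame = base frame: x ahead of the robot, y to its left, z up, the work surface at z = 0. Lengths are in m, angles in rad, forces in N, time in s.
With the tool pointing down it reaches from about 0.25 to 0.775 m from the base axis. Payload 4 kg.
Tool frame: the origin (TCP) lies midway between the tips of the shut fingers; the grasp point (between the pads) lies 19 mm behind it; z points along the fingers, y is the line along which they close (so a half turn about z gives the same grasp; the last joint's range is limited). The gripper opens to 94 mm and grips with 3 to 60 N. Pads are 16 mm wide; open, the fingers measure 119 mm over their backs; the gripper's body (75 mm by 177 mm) begins 78 mm behind the grasp point.
Start: joints at [1.082, 0.087, 1.371, -0, 1.684, -0.103], TCP at [0.207, 0.51, 0.206] pointing down, gripper open.
Joint ranges: [-3.1, 3.1], [-0.76, 2.03], [0.27, 2.55], [-1.08, 4.22], [0.17, 2.65], [-2.57, 2.57]. Speed limits (rad/s): [2.79, 2.79, 3.14, 3.14, 3.14, 3.14].

### API

Orientations are given as a unit quaternion [x, y, z, w].
In Python, from bench import arm gives the robot as it stands.
- The arm moves only by the tool carry_out, never from a script. Its argument "motion" is a list of rows, each a list of 3 entries, a list of its own where there are three numbers: the closure, from -1 (fully open) to 1 (shut), then the shift along the tool's x, y, z in cm, then the turn about the tool's z in rad. A call has 1 to 8 rows; each row shifts and turns the commanded pose from where the row before left it, along the tool's axes as they then stand; what a row does not reach is not made up. A row lasts 1/12 s, in which the tool goes at most 41.7 mm and 7.16 degrees, less where a joint would pass 70% of its speed; a pose out of reach is approached as far as the arm can. A call with a gripper value outside its range is refused whole. The fingers move at their own pace and stop on an object; "squeeze" is the grip in N (left out, the last holds). Time passes only in rows, so rows that do not move let the fingers close. It gives the time, the measured TCP pose, the force, the opening and the grip force at its end, in the units of the state.
- arm.get_state(): the state, without advancing time (a new reading comes with each control period).
- arm.camera(name): name is "scene" or "top" or "wrist"; returns (picture, depth): 400x640x3 uint8, red, green, blue; 400x640 float32, m along the optical axis (not along the pixel's ray), 0 where there is no reading.
- arm.get_calibration(name): a dict with "fx", "fy", "cx", "cy" (pixels), "k1" (the pictures are not rectified: a ray, as slopes to the right and down, at radius r is drawn at 1 + k1 r^2 times it, then the intrinsics apply), "world_from_camera" (4x4, takes a point from camera to world coordinates); the wrist camera has in their place "T_tool_cam" (4x4, takes a point from camera to tool coordinates, whose origin is the TCP and whose axes are the flange's). Camera axes: x right, y up, looking along -z (the intrinsics and any distortion apply to the point x, -y, -z); pixel columns grow to the right and rows downward; lengths in m; the calibration is good to about 2 mm. A picture is of the moment at which its call begins: read the wrist's pose just before it. get_calibration takes no time and is no camera call.
- arm.sign_off(): hands the job in; it is judged then, once.
The state is a dict: "t": time; "qpos": joint angles; "joint_vel": joint speeds; "joint_torque": joint torques, N m; "eef_pos": TCP position; "tcp_rot": TCP orientation; "contact_force": force on the tool from outside, world axes, zero at the start; "ft_torque": the same for the moment, N m; "finger_gap": finger opening in m; "finger_force": force on a finger pad.
Only numpy, scipy, OpenCV 4.12 (cv2) and the standard library are available. Lean on these libraries where they do the work, as an engineer would, in place of code of your own. Each camera call takes 0.05 s, during which the arm holds its last target. There are 200 camera calls.

## Working session

There is one attempt and no reset: what is moved stays moved. The work goes in short steps, Python scripts to look and compute and a tool call to move; the robot and the scene stay as the last step left them, time stands still between calls to the robot, and variables do not carry over. Pictures are saved under pics/ and viewed, at most 10 in all, crops included, and the job is handed in when it is done.

Besides the shell and the picture viewer there is one more tool, called after "Call:" as name(argument=value, ...) on one line, values as JSON. carry_out: Moves the arm, as the interface text tells. Its arguments: {"type":"object","properties":{"motion":{"type":"array"},"squeeze":{"type":"number"}},"required":["motion"]}

```bash
mkdir -p pics; cat > h.py <<'E'
import numpy as np, cv2
from bench import arm
from scipy.spatial.transform import Rotation as R
def cloud(name):
    st=arm.get_state(); p,d=arm.camera(name); c=arm.get_calibration(name)
    v,u=np.mgrid[0:400,0:640].astype(np.float32)
    K=np.array([[c["fx"],0,c["cx"]],[0,c["fy"],c["cy"]],[0,0,1]])
    n=cv2.undistortPoints(np.stack([u.ravel(),v.ravel()],1)[:,None],K,np.array([c["k1"],0,0,0,0.]))[:,0].reshape(400,640,2)
    P=np.stack([n[...,0]*d,-n[...,1]*d,-d],-1)
    if "world_from_camera" in c: T=np.array(c["world_from_camera"])
    else:
        B=np.eye(4);B[:3,:3]=R.from_quat(st["tcp_rot"]).as_matrix();B[:3,3]=st["eef_pos"];T=B@np.array(c["T_tool_cam"])
    return p,d,P@T[:3,:3].T+T[:3,3]
def save(n,p): cv2.imwrite("pics/"+n,cv2.cvtColor(p,cv2.COLOR_RGB2BGR))
E
python3 - <<'E'
from h import *
for n in("top","scene"):
    p,d,W=cloud(n); save(n+"1.png",p); np.savez(n+"1.npz",p=p,W=W,d=d)
print({k:np.round(v,3) for k,v in arm.get_state().items()})
E
```

```text
{'t': np.float64(0.1), 'qpos': array([ 1.082,  0.088,  1.372,  0.   ,  1.684, -0.103]), 'joint_vel': array([ 0.   , -0.002, -0.004, -0.   ,  0.   ,  0.001]), 'joint_torque': array([ 2.0000e-03, -3.4125e+01, -3.0330e+01,  7.2000e-02,  3.0000e-02,
       -0.0000e+00]), 'eef_pos': array([0.207, 0.509, 0.204]), 'tcp_rot': array([ 0.192,  0.981, -0.001, -0.   ]), 'contact_force': array([-0.503, -1.428,  0.378]), 'ft_torque': array([-0.015,  0.027,  0.002]), 'finger_force': np.float64(0.0), 'finger_gap': np.float64(0.094)}
```

View pics/top1.png

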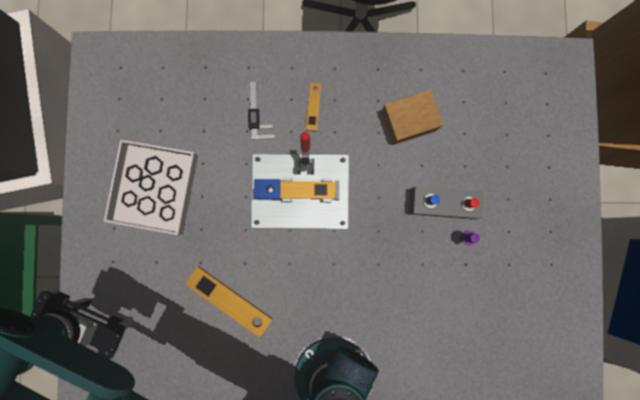

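View pics/scene1.png

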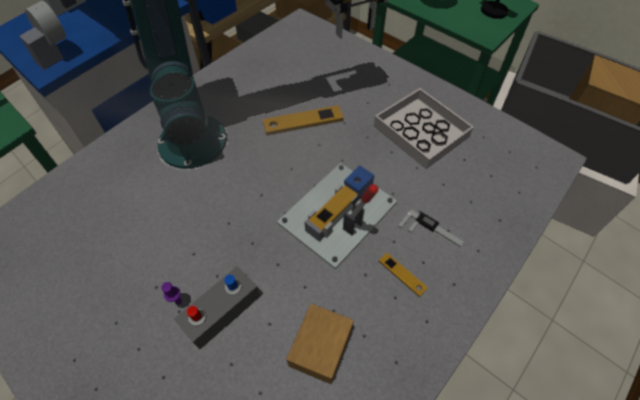

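The two wide views agree. In the top view the red-grip pin is at (473,203) in the holder, the blue pin at (432,200) and the purple look-alike at (470,238), outside the holder. The link in the jig runs (280..338,190). The loose brass links at (230,300) and (314,107) are decoys. The fork is at (267,188), and the clamp handle is at (305,142), open on the +x side. Next I measure and take a confirming crop.

```bash
python3 - <<'E'
from h import *
z=np.load("top1.npz");p=z["p"];W=z["W"]
hsv=cv2.cvtColor(p,cv2.COLOR_RGB2HSV).astype(int)
v,u=np.mgrid[0:400,0:640]
def rep(n,m):
    q=W[m]; print(n,m.sum(),"med",np.round(np.median(q,0),4),"min",np.round(q.min(0),3),"max",np.round(q.max(0),3))
box=lambda a,b,c,d:(u>a)&(u<b)&(v>c)&(v<d)
H,S,V=hsv[...,0],hsv[...,1],hsv[...,2]
red=((H<8)|(H>172))&(S>150)&(V>70); blue=(H>100)&(H<130)&(S>120)
Z=W[...,2]
rep("redgrip",red&box(455,490,190,215)); rep("redtop",red&box(455,490,190,215)&(Z>.104))
rep("bluetop",blue&box(420,445,190,215)&(Z>.104))
rep("handle",red&box(290,320,120,165))
rep("fork",blue&box(245,290,170,205)&(abs(Z-.0745)<.005))
def rect(n,m):
    q=W[m][:,:2].astype(np.float32); r=cv2.minAreaRect(q); print(n,m.sum(),np.round(r[0],4),np.round(r[1],4),r[2],"z",np.median(Z[m]))
rect("jig",box(235,365,140,245)&(Z>.008)&(Z<.016)); rect("holder",box(400,495,175,230)&(abs(Z-.064)<.005))
rect("fork",blue&box(245,290,170,205)&(abs(Z-.0745)<.005))
rect("link",box(280,345,175,205)&(abs(Z-.054)<.004)&(H>12)&(H<30)&(S>120))
z2=np.load("scene1.npz");a=cv2.resize(p[130:260,230:500],None,fx=2.9,fy=2.9,interpolation=3)
save("crop1.png",a)
p2=z2["p"];W2=z2["W"];h2=cv2.cvtColor(p2,cv2.COLOR_RGB2HSV).astype(int)
m=((h2[...,0]<8)|(h2[...,0]>172))&(h2[...,1]>150)&(h2[...,2]>70)
for n,b in(("pin",box(180,210,300,330)),("handle",box(350,385,180,205))):
    rep("scene "+n,m&b)
m=(h2[...,0]>100)&(h2[...,0]<130)&(h2[...,1]>120)&box(335,380,160,200)&(abs(W2[...,2]-.0745)<.004);rep("scene forktop",m)
q=W2[m][:,:2].astype(np.float32);print(cv2.minAreaRect(q))
m=box(160,270,255,350)&(abs(W2[...,2]-.064)<.004);print(cv2.minAreaRect(W2[m][:,:2].astype(np.float32)))
E
```

```text
redgrip 67 med [ 0.4577 -0.3399  0.1083] min [ 0.391 -0.353  0.1  ] max [0.467 0.065 1.136]
redtop 63 med [ 0.4576 -0.3418  0.1084] min [ 0.391 -0.353  0.106] max [0.467 0.065 1.136]
bluetop 68 med [ 0.4662 -0.2425  0.1093] min [ 0.457 -0.254  0.105] max [ 0.477 -0.231  0.115]
handle 89 med [0.5877 0.0767 0.2245] min [0.572 0.07  0.178] max [0.601 0.086 0.232]
fork 383 med [0.491  0.1792 0.0735] min [0.468 0.146 0.07 ] max [0.514 0.207 0.079]
jig 4672 [0.4928 0.0918] [0.2002 0.2592] 0.14500035345554352 z 0.011173747725238159
holder 1556 [ 0.462 -0.293] [0.1818 0.0708] 86.20912170410156 z 0.06339063241608678
fork 383 [0.4912 0.1767] [0.0463 0.0616] 0.33985766768455505 z 0.07345146288890136
link 680 [0.4923 0.0713] [0.1381 0.0423] 89.29460144042969 z 0.05319351824336116
scene pin 103 med [ 0.1673  0.3792 -0.0005] min [ 0.146  0.366 -0.006] max [0.181 0.394 0.004]
scene handle 112 med [ 0.495  -0.0985 -0.0008] min [ 0.47  -0.116 -0.006] max [ 0.512 -0.076  0.006]
scene forktop 318 med [ 5.327e-01 -6.910e-02 -4.000e-04] min [ 0.391 -0.104 -0.008] max [0.561 0.065 1.136]
((0.4977351427078247, 0.17427536845207214), (0.04781917855143547, 0.06532631814479828), 0.7616733312606812)
((0.43496614694595337, -0.2923637330532074), (0.18006540834903717, 0.13495619595050812), 85.88472747802734)
```

View pics/crop1.png

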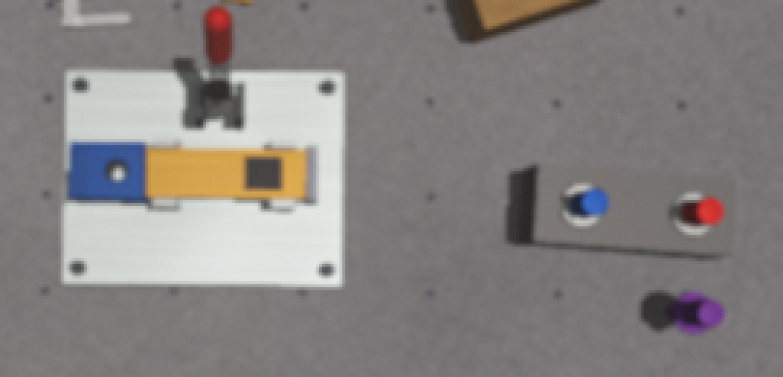

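The crop confirms it: the red-grip pin stands in the holder hole at crop (695,212), blue is in the other hole at (585,203), and purple stands loose on the table at (705,312). The red pin at about (0.458,-0.342) is the one meant. First I'll align the tool y axis with world y, then fly to above the pin.

Call:
carry_out(motion=[[-1, [0, 0, -1.5], -0.1], [-1, [0, 0, -1.5], -0.1], [-1, [0, 0, -1.5], -0.1], [-1, [0, 0, -1], -0.087], [-1, [-1, -4, 0], 0], [-1, [-1, -4, 0], 0], [-1, [-1, -4, 0], 0], [-1, [-1, -4, 0], 0]])

```text
t: 0.77
eef_pos: [0.247, 0.348, 0.2597]
tcp_rot: [-0.001, 1.0, -0.001, -0.0]
contact_force: [1.7, 0.7, 0.8]
finger_gap: 0.0939
finger_force: 0.0
```

Call:
carry_out(motion=[[-1, [-1, -4, 0], 0], [-1, [-1, -4, 0], 0], [-1, [-1, -4, 0], 0], [-1, [-1, -4, 0], 0], [-1, [-1, -4, 0], 0], [-1, [-1, -4, 0], 0], [-1, [-1, -4, 0], 0], [-1, [-1, -4, 0], 0]])

```text
t: 1.43
eef_pos: [0.3272, 0.0279, 0.2603]
tcp_rot: [-0.001, 1.0, 0.0, 0.0]
contact_force: [1.3, 0.1, 0.3]
finger_gap: 0.0942
finger_force: 0.0
```

Call:
carry_out(motion=[[-1, [-1, -4, 0], 0], [-1, [-1, -4, 0], 0], [-1, [-1, -4, 0], 0], [-1, [-1, -4, 0], 0], [-1, [-1, -4, 0], 0], [-1, [-1, -4, 0], 0], [-1, [-1, -4, 0], 0], [-1, [0, 0, 0], 0]])

```text
t: 2.1
eef_pos: [0.3979, -0.2559, 0.2574]
tcp_rot: [0.003, 1.0, 0.0, -0.002]
contact_force: [0.4, 0.3, -0.4]
finger_gap: 0.0937
finger_force: 0.0
```

Call:
carry_out(motion=[[-1, [-3, -3, 0], 0], [-1, [-3, -3, 0], 0], [-1, [0, -2.7, 0], 0], [-1, [0, 0, 0], 0], [-1, [0, 0, 0], 0]])

```text
t: 2.52
eef_pos: [0.4567, -0.3361, 0.259]
tcp_rot: [-0.0, 1.0, 0.001, -0.001]
contact_force: [-0.5, 0.2, 0.2]
finger_gap: 0.0938
finger_force: 0.0
```

```bash
python3 - <<'E'
from h import *
p,d,W=cloud("wrist"); save("w1.png",p); np.savez("w1.npz",p=p,W=W)
print(arm.get_state()["eef_pos"], np.round(arm.get_calibration("wrist")["T_tool_cam"],3))
h=cv2.cvtColor(p,cv2.COLOR_RGB2HSV).astype(int);m=((h[...,0]<8)|(h[...,0]>172))&(h[...,1]>150)&(h[...,2]>70)
q=W[m&(abs(W[...,2]-.11)<.006)];print(len(q),np.median(q,0),cv2.minEnclosingCircle(q[:,:2].astype(np.float32)))
E
```

```text
[ 0.45666144 -0.33533376  0.25982977] [[ 0.001  0.972  0.236  0.069]
 [ 1.    -0.001  0.001 -0.001]
 [ 0.002  0.236 -0.972 -0.179]
 [ 0.     0.     0.     1.   ]]
325 [ 0.46080195 -0.34499588  0.10956129] ((0.46090251207351685, -0.34467029571533203), 0.0119374580681324)
```

View pics/w1.png

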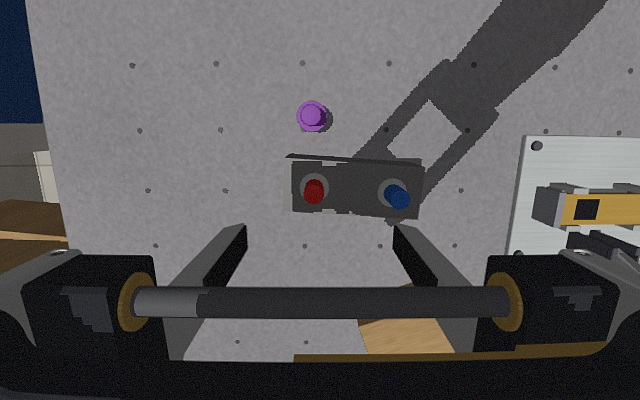

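The wrist view shows the red grip at (313,190) with blue at (397,196) and purple at (312,117), both clear of the fingers. I'll shift slightly and descend.

Call:
carry_out(motion=[[-1, [-0.4, -0.9, 2], 0], [-1, [0, 0, 4], 0], [-1, [0, 0, 4], 0], [-1, [0, 0, 3.5], 0], [-1, [0, 0, 2], 0], [-1, [0, 0, 0], 0]])

```text
t: 3.07
eef_pos: [0.4578, -0.3407, 0.0999]
tcp_rot: [-0.001, 1.0, 0.004, -0.004]
contact_force: [-1.6, 0.8, -0.7]
finger_gap: 0.0941
finger_force: 0.0
```

```bash
python3 - <<'E'
from h import *
p,d,W=cloud("wrist"); save("w2.png",p)
s=arm.get_state();print(s["eef_pos"],s["contact_force"])
h=cv2.cvtColor(p,cv2.COLOR_RGB2HSV).astype(int);m=((h[...,0]<8)|(h[...,0]>172))&(h[...,1]>150)&(h[...,2]>70)
q=W[m&(abs(W[...,2]-.11)<.004)];print(len(q),np.median(q,0),cv2.minEnclosingCircle(q[:,:2].astype(np.float32)))
E
```

```text
[ 0.45939352 -0.34229555  0.1033743 ] [ 0.73241185 -0.00746563  1.02673165]
1060 [ 0.46028313 -0.34443348  0.10957763] ((0.4608190953731537, -0.34439414739608765), 0.011939380317926407)
```

Call:
carry_out(motion=[[-1, [-0.1, -0.2, 1.3], 0], [-1, [0, 0, 1.3], 0], [-1, [0, 0, 0], 0], [1, [0, 0, 0], 0], [1, [0, 0, 0], 0], [1, [0, 0, 0], 0], [1, [0, 0, 0], 0], [1, [0, 0, 0], 0]], squeeze=40)

```text
t: 3.78
eef_pos: [0.4623, -0.3474, 0.0803]
tcp_rot: [-0.001, 1.0, -0.0, 0.001]
contact_force: [-0.0, -0.3, 0.5]
finger_gap: 0.0643
finger_force: 0.0
```

Call:
carry_out(motion=[[1, [0, 0, 0], 0], [1, [0, 0, 0], 0], [1, [0, 0, 0], 0], [1, [0, 0, 0], 0], [1, [0, 0, 0], 0]])

```text
t: 4.2
eef_pos: [0.4619, -0.3469, 0.0794]
tcp_rot: [-0.001, 1.0, 0.0, -0.0]
contact_force: [-0.5, 1.9, 0.5]
finger_gap: 0.0312
finger_force: 0.8
```

Call:
carry_out(motion=[[1, [0, 0, 0], 0], [1, [0, 0, 0], 0], [1, [0, 0, 0], 0], [1, [0, 0, 0], 0]])

```text
t: 4.53
eef_pos: [0.4619, -0.3468, 0.0793]
tcp_rot: [-0.001, 1.0, 0.0, -0.0]
contact_force: [0.7, 2.3, 0.4]
finger_gap: 0.0234
finger_force: 40.0
```

Call:
carry_out(motion=[[1, [0, 0, -1], 0], [1, [0, 0, -2], 0], [1, [0, 0, -3], 0], [1, [0, 0, -3.5], 0], [1, [0, 0, -3], 0], [1, [0, 0, -2], 0], [1, [0, 0, 0], 0], [1, [0, 0, 0], 0]])

```text
t: 5.2
eef_pos: [0.4623, -0.3477, 0.2257]
tcp_rot: [-0.001, 1.0, -0.001, 0.001]
contact_force: [-0.0, 0.4, -2.3]
finger_gap: 0.0233
finger_force: 40.0
```

Call:
carry_out(motion=[[1, [0, 2, -0.5], 0], [1, [0, 4, 0], 0], [1, [0, 4, 0], 0], [1, [0, 4, 0], 0], [1, [0, 4, 0], 0], [1, [0, 4, 0], 0], [1, [0, 4, 0], 0], [1, [0, 4, 0], 0]])

```text
t: 5.87
eef_pos: [0.4599, -0.0451, 0.2263]
tcp_rot: [-0.0, 1.0, 0.001, -0.002]
contact_force: [0.2, -0.5, -0.9]
finger_gap: 0.0237
finger_force: 40.0
```

Call:
carry_out(motion=[[1, [0, 4, 0], 0], [1, [0, 4, 0], 0], [1, [0, 4, 0], 0], [1, [0, 3, 0], 0], [1, [0, 1, 0], 0], [1, [0, 0, 0], 0], [1, [0, 0, 0], 0], [1, [0, 0, 0], 0]])

```text
t: 6.53
eef_pos: [0.4611, 0.1115, 0.2283]
tcp_rot: [0.0, 1.0, -0.001, -0.001]
contact_force: [0.6, 0.7, -2.6]
finger_gap: 0.0231
finger_force: 40.0
```

```bash
python3 - <<'E'
from h import *
p,d,W=cloud("wrist"); save("w3.png",p); np.savez("w3.npz",p=p,W=W)
s=arm.get_state();print(s["eef_pos"],s["tcp_rot"])
h=cv2.cvtColor(p,cv2.COLOR_RGB2HSV).astype(int);Z=W[...,2]
m=(h[...,0]>100)&(h[...,0]<130)&(h[...,1]>120)&(abs(Z-.0745)<.005)
q=W[m];print(len(q),np.median(q,0),cv2.minAreaRect(q[:,:2].astype(np.float32)))
E
```

```text
[0.46128782 0.11137024 0.22869928] [ 5.22114022e-04  9.99999546e-01 -4.45504198e-04 -6.60622469e-04]
2057 [0.48962729 0.17725361 0.0740039 ] ((0.48893943428993225, -0.018484458327293396), (0.4530319571495056, 0.05053463578224182), 88.33291625976562)
```

View pics/w3.png

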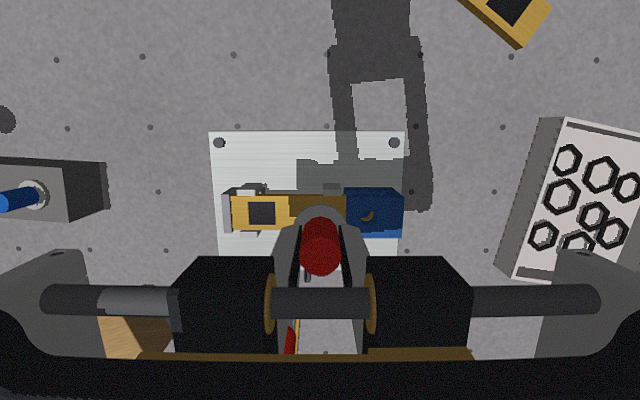

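```bash
python3 - <<'E'
from h import *
z=np.load("w3.npz");p=z["p"];W=z["W"];Z=W[...,2]
c=arm.get_calibration("wrist");s=arm.get_state()
h=cv2.cvtColor(p,cv2.COLOR_RGB2HSV).astype(int)
v,u=np.mgrid[0:400,0:640]
b=(u>340)&(u<410)&(v>180)&(v<245)
np.set_printoptions(linewidth=200)
print(((Z[200:232,350:384]-.0742)*1000).round().astype(int))
print("V"); print(h[200:232:1,350:384,2])
m=b&(abs(Z-.0742)<.0035); q=W[m][:,:2]; print("forktop",cv2.minAreaRect(q.astype(np.float32)),np.median(Z[m]))
# red grip top in world
r=((h[...,0]<8)|(h[...,0]>172))&(h[...,1]>150)&(h[...,2]>50)&(u>290)&(u<350)&(v>205)&(v<285)
print(r.sum(),np.percentile(Z[r],[2,25,50,75,98]))
t=r&(Z>np.percentile(Z[r],90)-.004); print(t.sum(),cv2.minEnclosingCircle(W[t][:,:2].astype(np.float32)),np.median(W[t],0),s["eef_pos"])
E
```

```text
[[ -1   0   0 ...  -1   1  -1]
 [ -1  -1   0 ...   0   1   0]
 [  0   0   0 ...   0   0   1]
 ...
 [166 166 167 ...  -1   0   0]
 [168 167 167 ...  -1   0   1]
 [169 169 168 ...   0  -2   1]]
V
[[75 76 77 ... 72 70 66]
 [69 74 67 ... 76 66 72]
 [68 70 65 ... 76 70 66]
 ...
 [77 77 80 ... 66 73 66]
 [81 81 75 ... 65 61 55]
 [78 73 75 ... 85 80 79]]
forktop ((0.4953458309173584, 0.17429114878177643), (0.06665091216564178, 0.050725605338811874), 89.6514663696289) 0.07398912799416613
1980 [0.22422224 0.24943706 0.25816324 0.25878783 0.25977414]
1346 ((0.4323713183403015, 0.1102064996957779), 0.039660703390836716) [0.45954646 0.11033539 0.25857015] [0.46128782 0.11137024 0.22869928]
```

```bash
cat > fit.py <<'E'
from h import *
from scipy.optimize import least_squares
def circ(q,r=None):
    f=least_squares(lambda a:np.hypot(q[:,0]-a[0],q[:,1]-a[1])-(a[2] if r is None else r),[*q.mean(0),.011],loss="soft_l1",f_scale=.0007);return f.x.round(4),np.sqrt(np.mean(f.fun**2)).round(5)
E
python3 - <<'E'
from fit import *
z=np.load("w3.npz");p=z["p"];W=z["W"];Z=W[...,2]
a=(Z<.0742-.003).astype(np.uint8)
n,L,S,C=cv2.connectedComponentsWithStats(a)
k=[i for i in range(1,n) if 20<S[i,4]<400 and 350<C[i,0]<385 and 200<C[i,1]<230]
for i in k:
    m=(L==i).astype(np.uint8); ring=(cv2.dilate(m,np.ones((3,3)))-m).astype(bool)&(abs(Z-.0742)<.003)
    print(S[i],C[i],ring.sum(),circ(W[ring][:,:2]),circ(W[ring][:,:2],.0105))
h=cv2.cvtColor(p,cv2.COLOR_RGB2HSV).astype(int)
v,u=np.mgrid[0:400,0:640]
r=((h[...,0]<8)|(h[...,0]>172))&(h[...,1]>150)&(h[...,2]>50)&(u>290)&(u<350)&(v>205)&(v<285)
t=r&(abs(Z-.2587)<.0015)
n,L,S,C=cv2.connectedComponentsWithStats(t.astype(np.uint8));i=1+S[1:,4].argmax();m=(L==i).astype(np.uint8)
e=(m-cv2.erode(m,np.ones((3,3)))).astype(bool)
print("grip",S[i],circ(W[e][:,:2]),W[m>0][:,:2].min(0),W[m>0][:,:2].max(0))
# fork edges per profile
f=(abs(Z-.0742)<.003)&(u>340)&(u<415)&(v>175)&(v<250)
q=W[f]
for lo,hi in((.148,.156),(.178,.19)):
    g=q[(q[:,1]>lo)&(q[:,1]<hi)][:,0];print("x edges",np.percentile(g,[.5,2,98,99.5]))
g=q[(q[:,0]>.475)&(q[:,0]<.515)][:,1];print("y edges",np.percentile(g,[.5,2,98,99.5]))
E
```

```text
[360 211  16  14 168] [367.45238095 217.36904762] 66 (array([0.4952, 0.166 , 0.0097]), np.float64(0.00056)) (array([0.495, 0.166, 0.011]), np.float64(0.00097))
grip [ 299  236   43   40 1260] (array([0.4606, 0.1109, 0.0102]), np.float64(0.00248)) [0.4489742  0.09880429] [0.47199023 0.12177141]
x edges [0.47014595 0.47028271 0.50497993 0.50566828]
x edges [0.47017455 0.47046371 0.51900797 0.51938417]
y edges [0.14149531 0.14265872 0.20651019 0.20720992]
```

Call:
carry_out(motion=[[1, [-1.45, 2.55, 0], 0], [1, [-1.5, 2.5, 1], 0], [1, [-0.5, 0.5, 2], 0], [1, [0, 0, 2.5], 0], [1, [0, 0, 1.3], 0], [1, [0, 0, 0], 0], [1, [0, 0, 0], 0], [1, [0, 0, 0], 0]])

```text
t: 7.25
eef_pos: [0.4967, 0.1676, 0.1628]
tcp_rot: [0.0, 1.0, 0.0, 0.001]
contact_force: [-0.0, -0.3, -1.8]
finger_gap: 0.0233
finger_force: 40.0
```

```bash
python3 - <<'E'
from fit import *
p,d,W=cloud("wrist");Z=W[...,2];np.savez("w4.npz",p=p,W=W);print(arm.get_state()["eef_pos"])
save("w4.png",cv2.resize(p[150:350,220:420],None,fx=3,fy=3,interpolation=3))
h=cv2.cvtColor(p,cv2.COLOR_RGB2HSV).astype(int);v,u=np.mgrid[0:400,0:640]
f=(h[...,0]>100)&(h[...,0]<130)&(h[...,1]>110)&(abs(Z-.0742)<.004)&(u>280)&(u<400)
q=W[f]
for lo,hi in((.148,.156),(.156,.176),(.178,.19)):
    g=q[(q[:,1]>lo)&(q[:,1]<hi)][:,0];print("x edges",len(g),np.percentile(g,[.5,2,98,99.5]))
g=q[:,1];print("y edges",np.percentile(g,[.2,.5,2,98,99.5]))
r=((h[...,0]<8)|(h[...,0]>172))&(h[...,1]>150)&(h[...,2]>50)&(u>290)&(u<350)&(v>205)&(v<285)
zt=np.percentile(Z[r],75);t=r&(abs(Z-zt)<.0015)
print("grip",zt,t.sum(),W[t].min(0),W[t].max(0))
E
```

```text
[0.49693101 0.16789222 0.16330211]
x edges 273 [0.47037958 0.47049389 0.50062327 0.50222833]
x edges 447 [0.47031018 0.47039239 0.49632257 0.49802014]
x edges 475 [0.47031491 0.47048531 0.50677252 0.50919628]
y edges [0.14216362 0.14228684 0.14311981 0.20630465 0.2070067 ]
grip 0.1933263410351897 1228 [0.48433863 0.1549223  0.19183302] [0.5075526  0.17781458 0.1948153 ]
```

View pics/w4.png

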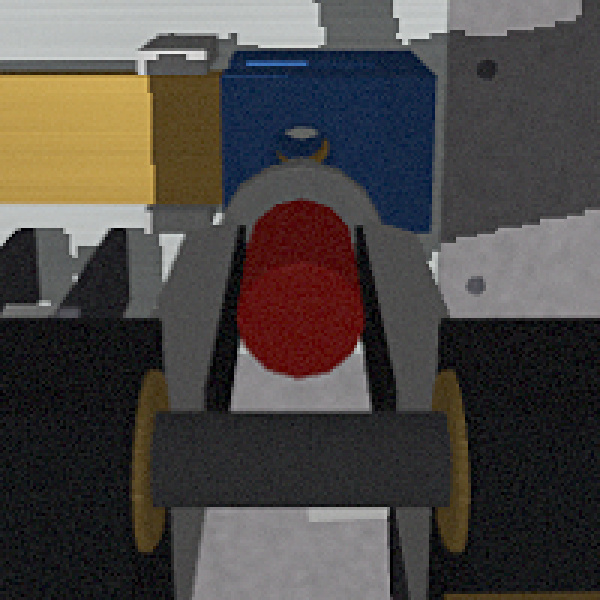

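The crop shows the taper tip at (300,133) just over the fork hole, centred in y. Measured, it is within about 1 mm. Now down in stages, watching the force.

Call:
carry_out(motion=[[1, [0.07, 0, 1], 0], [1, [0, 0, 1], 0], [1, [0, 0, 0.5], 0], [1, [0, 0, 0.5], 0], [1, [0, 0, 0], 0]])

```text
t: 7.72
eef_pos: [0.4947, 0.1684, 0.1299]
tcp_rot: [-0.001, 1.0, -0.0, -0.001]
contact_force: [0.3, 0.5, -2.6]
finger_gap: 0.0236
finger_force: 40.0
```

Call:
carry_out(motion=[[1, [0, 0, 0.4], 0], [1, [0, 0, 0.4], 0], [1, [0, 0, 0.4], 0], [1, [0, 0, 0], 0]])

```text
t: 8.05
eef_pos: [0.4948, 0.1684, 0.1185]
tcp_rot: [-0.001, 1.0, -0.0, -0.001]
contact_force: [0.4, -0.8, -3.2]
finger_gap: 0.0235
finger_force: 40.0
```

Call:
carry_out(motion=[[1, [0, 0, 0.4], 0], [1, [0, 0, 0.4], 0], [1, [0, 0, 0.4], 0], [1, [0, 0, 0.3], 0], [1, [0, 0, 0], 0]])

```text
t: 8.47
eef_pos: [0.4948, 0.1682, 0.1035]
tcp_rot: [-0.001, 1.0, -0.0, -0.0]
contact_force: [1.2, -0.6, -3.1]
finger_gap: 0.0235
finger_force: 40.0
```

Call:
carry_out(motion=[[1, [0, 0, 0.4], 0], [1, [0, 0, 0.3], 0], [1, [0, 0, 0.2], 0], [1, [0, 0, 0], 0], [1, [0, 0, 0], 0]])

```text
t: 8.88
eef_pos: [0.4949, 0.1685, 0.0951]
tcp_rot: [-0.001, 1.0, 0.0, -0.0]
contact_force: [0.2, -0.9, -3.8]
finger_gap: 0.0232
finger_force: 40.0
```

Call:
carry_out(motion=[[1, [0, 0, 0.2], 0], [1, [0, 0, 0.2], 0], [1, [0, 0, 0.1], 0], [1, [0, 0, 0], 0]])

```text
t: 9.22
eef_pos: [0.495, 0.1685, 0.0902]
tcp_rot: [-0.001, 1.0, 0.0, -0.0]
contact_force: [-0.6, -2.4, -2.3]
finger_gap: 0.0233
finger_force: 40.0
```

Call:
carry_out(motion=[[1, [0, 0, 0.1], 0], [1, [0, 0, 0.1], 0], [1, [0, 0, 0], 0]])

```text
t: 9.47
eef_pos: [0.4951, 0.1685, 0.0898]
tcp_rot: [-0.001, 1.0, 0.0, 0.0]
contact_force: [-2.7, -1.8, 3.9]
finger_gap: 0.0236
finger_force: 40.0
```

Call:
carry_out(motion=[[1, [0, 0, 0.1], 0], [1, [0, 0, 0], 0], [-0.2, [0, 0, 0], 0], [-0.2, [0, 0, 0], 0], [-0.2, [0, 0, 0], 0], [-0.2, [0, 0, 0], 0], [-0.2, [0, 0, 0], 0], [-0.2, [0, 0, 0], 0]])

```text
t: 10.13
eef_pos: [0.495, 0.1686, 0.0871]
tcp_rot: [-0.001, 1.0, 0.0, -0.0]
contact_force: [-0.8, -0.4, -0.3]
finger_gap: 0.0558
finger_force: 0.0
```

Call:
carry_out(motion=[[-0.2, [0, 0, -0.3], 0], [-0.2, [0, 0, -1], 0], [-0.2, [0, 0, -2.5], 0], [-0.2, [0, 0, -4], 0], [-0.2, [0, 0, -4], 0], [-0.2, [0, 0, -4], 0], [-0.2, [0, 0, -4], 0], [-0.2, [0, 0, -3], 0]])

```text
t: 10.8
eef_pos: [0.4953, 0.1686, 0.3208]
tcp_rot: [-0.001, 1.0, 0.001, 0.003]
contact_force: [0.8, -0.2, 0.3]
finger_gap: 0.0562
finger_force: 0.0
```

```bash
python3 - <<'E'
from fit import *
p,d,W=cloud("wrist");Z=W[...,2];s=arm.get_state();print(s["eef_pos"],s["finger_gap"])
save("w5.png",p)
h=cv2.cvtColor(p,cv2.COLOR_RGB2HSV).astype(int);v,u=np.mgrid[0:400,0:640]
red=((h[...,0]<8)|(h[...,0]>172))&(h[...,1]>150)&(h[...,2]>50)
t=red&(abs(W[...,0]-.495)<.03)&(abs(W[...,1]-.167)<.03)
print("grip",t.sum(),np.percentile(Z[t],[50,75,90]),np.median(W[t],0))
t=red&(W[...,1]>.05)&(W[...,1]<.1)&(W[...,0]>.53);print("handle",t.sum(),np.median(W[t],0) if t.any() else 0)
f=(h[...,0]>100)&(h[...,0]<130)&(h[...,1]>110)&(abs(Z-.0742)<.006);print("fork z",np.median(Z[f]))
g=(abs(W[...,0]-.495)<.02)&(abs(W[...,1]-.167)<.02)&(h[...,1]<60)&(Z>.06);print("head z",g.sum(),np.median(Z[g]))
E
```

```text
[0.49707867 0.1689093  0.32695296] 0.05613901202145522
grip 290 [0.11992979 0.12061358 0.12107252] [0.49245963 0.1668041  0.11992979]
handle 0 0
fork z 0.07423125970295635
head z 240 0.08019274304335289
```

View pics/w5.png

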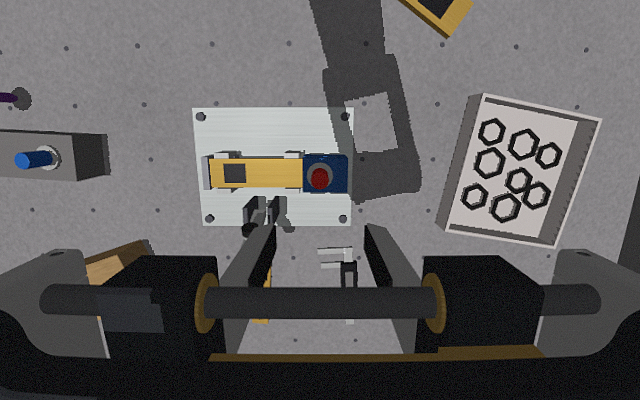

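The wrist view shows the red pin in the fork at (320,178). Its head top is 6.0 mm above the fork top, so it is fully home. Next I'll go over and behind the clamp handle with the fingers shut.

Call:
carry_out(motion=[[1, [-2, -1.2, 0], 0], [1, [-3.3, -2, 0], 0], [1, [-3.3, -2, 0], 0], [1, [-3.3, -2, 0], 0], [1, [-3, -1.8, 0], 0], [1, [-1.5, -0.3, 0], 0], [1, [0, 0, 0], 0], [1, [0, 0, 0], 0]])

```text
t: 11.52
eef_pos: [0.6594, 0.0754, 0.3147]
tcp_rot: [-0.0, 1.0, 0.0, -0.001]
contact_force: [-0.7, -0.3, -0.3]
finger_gap: 0.0064
finger_force: 0.0
```

Call:
carry_out(motion=[[1, [0, 0, 2], 0], [1, [0, 0, 3.5], 0], [1, [0, 0, 3.5], 0], [1, [0, 0, 3.5], 0], [1, [0, 0, 1.7], 0], [1, [0, 0, 0], 0], [1, [0, 0, 0], 0]])

```text
t: 12.1
eef_pos: [0.6578, 0.0767, 0.1739]
tcp_rot: [-0.001, 1.0, 0.0, -0.001]
contact_force: [-0.1, -0.1, 0.6]
finger_gap: 0.0006
finger_force: 0.0
```

Call:
carry_out(motion=[[1, [1.5, 0, 0], 0], [1, [1.5, 0, 0], 0], [1, [0.8, 0, 0], 0], [1, [0.8, 0, 0], 0], [1, [0.8, 0, 0], 0], [1, [0.8, 0, 0], 0], [1, [0.8, 0, 0], 0], [1, [0.8, 0, 0], 0]])

```text
t: 12.77
eef_pos: [0.5807, 0.0756, 0.1738]
tcp_rot: [-0.001, 1.0, 0.0, 0.0]
contact_force: [1.3, -0.1, -0.6]
finger_gap: 0.0001
finger_force: 0.5
```

Call:
carry_out(motion=[[1, [0.8, 0, 0], 0], [1, [0.8, 0, 0], 0], [1, [0.8, 0, 0], 0], [1, [0.5, 0, 0], 0], [1, [0, 0, 0], 0], [1, [0, 0, 0], 0], [1, [0, 0, 0], 0], [1, [0, 0, 0], 0]])

```text
t: 13.43
eef_pos: [0.5523, 0.0756, 0.1732]
tcp_rot: [-0.001, 1.0, 0.0, -0.0]
contact_force: [0.1, -0.4, -0.6]
finger_gap: 0.0002
finger_force: 0.0
```

```bash
python3 - <<'E'
from fit import *
p,d,W=cloud("top");Z=W[...,2];save("top2.png",cv2.resize(p[130:260,230:500],None,fx=2.9,fy=2.9,interpolation=3))
p,d,W=cloud("scene");save("scene2.png",cv2.resize(p[130:270,260:460],None,fx=4,fy=4,interpolation=3))
print(arm.get_state()["eef_pos"],arm.get_state()["contact_force"])
E
```

```text
[0.55236126 0.07552602 0.17326025] [0.0636625  0.02564424 0.5555349 ]
```

View pics/scene2.png

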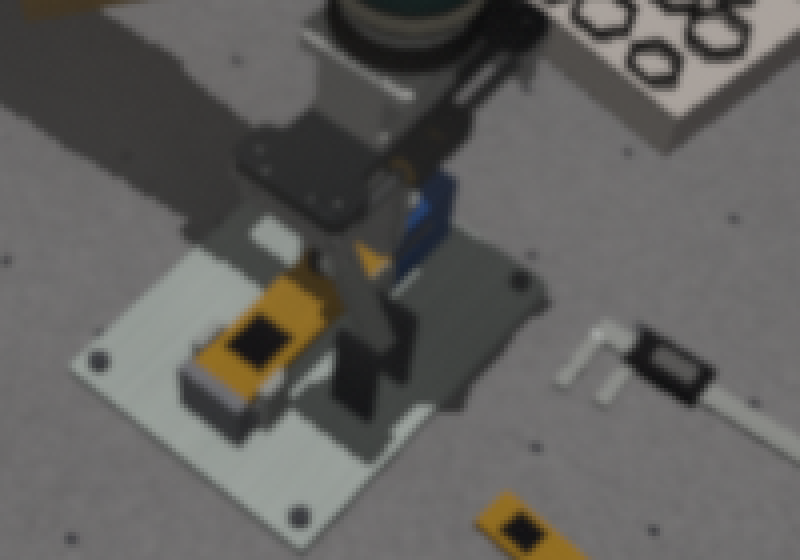

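The scene view, partly hidden by the gripper, shows the arm no longer leaning back, and there is no contact force. I'll retract straight up and check.

Call:
carry_out(motion=[[1, [-0.5, 0, -1], 0], [1, [0, 0, -3], 0], [1, [0, 0, -4], 0], [1, [0, 0, -4], 0], [1, [0, 0, -4], 0], [1, [0, 0, -2], 0], [1, [0, 0, 0], 0], [1, [0, 0, 0], 0]])

```text
t: 14.2
eef_pos: [0.5579, 0.0756, 0.355]
tcp_rot: [-0.001, 1.0, 0.0, 0.002]
contact_force: [0.3, 0.7, 0.1]
finger_gap: 0.0007
finger_force: 0.0
```

Call:
carry_out(motion=[[1, [2, -4, 0], 0], [1, [2, -4, 0], 0], [1, [2, -4, 0], 0], [1, [1, -2, 0], 0], [1, [0, 0, 0], 0], [1, [0, 0, 0], 0], [1, [0, 0, 0], 0], [1, [0, 0, 0], 0]])

```text
t: 14.87
eef_pos: [0.4918, -0.0553, 0.3522]
tcp_rot: [-0.001, 1.0, 0.001, -0.001]
contact_force: [0.2, -0.0, -0.8]
finger_gap: 0.0006
finger_force: 0.0
```

```bash
python3 - <<'E'
from fit import *
a,d,Wt=cloud("top");A=cv2.resize(a[130:250,230:500],(780,347),interpolation=3)
p,d,W=cloud("scene");B=cv2.resize(p[140:270,260:460],(385,250),interpolation=3)
w,_,_=cloud("wrist");C=cv2.resize(w,(395,250))
save("end.png",np.vstack([A,np.hstack([B,C])]))
h=cv2.cvtColor(a,cv2.COLOR_RGB2HSV).astype(int);red=((h[...,0]<8)|(h[...,0]>172))&(h[...,1]>150)&(h[...,2]>60)
for n,c in(("handle",(.42,.077)),("pin",(.493,.167))):
    t=red&(abs(Wt[...,0]-c[0])<.05)&(abs(Wt[...,1]-c[1])<.03);print(n,t.sum(),np.median(Wt[t],0) if t.any() else 0)
E
```

```text
handle 147 [0.42793153 0.079093   0.08322089]
pin 60 [0.49157745 0.167028   0.11939201]
```

View pics/end.png

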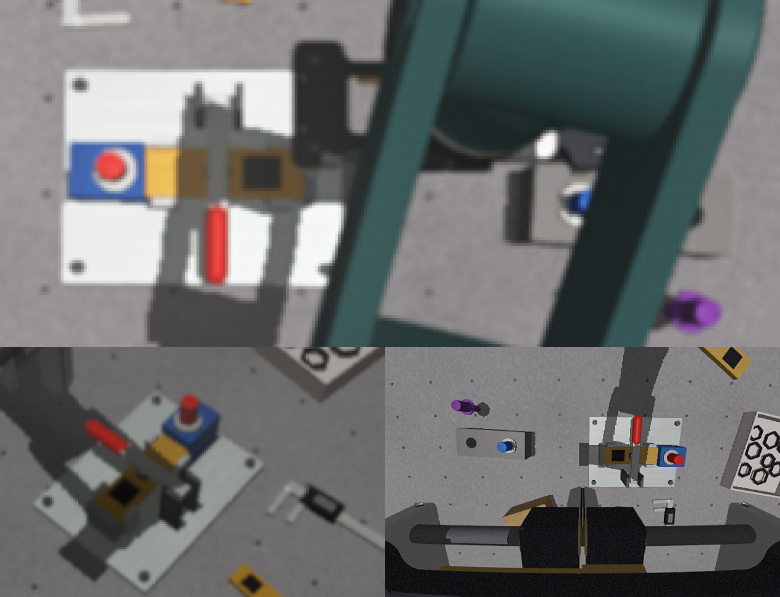

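The clamp is closed: the handle lies level on the -x side at (217,245) with its top at z about 0.083. The pin is home at (112,167). The blue pin, the purple look-alike and the other visible bystanders look unmoved. Handing in.

```bash
python3 -c "
from bench import arm
print(arm.sign_off())"
```

```text
the job is handed in; nothing more can be done
None
```

The red-grip pin is fully home through the fork and the link's eye, the toggle clamp is closed on the link, and I handed the job in at about 15 s on the robot's clock; no verdict was returned.

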